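# Clip a grinding lap onto its spindle

## Task

The lap of the small bench grinder has only been slipped part-way onto its spindle. Press it down until it is fully home, then take the one of the two open spring clips that fits the spindle's groove, and push it sideways into the groove just above the lap's hub until it snaps home. Let go of it there, and do not knock over the beaker, the white pot or the tape measure.

Things in the scene. Friction and masses are not known exactly. Their poses are not given: they have to be found in the camera images.
- lap_base: Grey bench grinder, fixed: base 210 x 190 mm (x, y), 52 mm high; round pan of 90 mm radius, rim 78 mm high. Origin under the spindle axis, on the bench; z up; its -x axis points to the open front (switch and knob). The rear, within 86 degrees of +x, has a splash guard 118 mm high at 90 mm radius. Tool rest on the right, x -45 to 25, y -87 to -120 mm, 119 mm high.
- drip_tank (a point): Top of the grinder's white drip tank (62 mm diameter) on a post at its rear left corner, at (92, 78, 232) mm in the frame of lap_base; its copper spout reaches to (55, 47, 131) mm there.
- spindle_groove (a point): Point on the axis of the vertical steel spindle (40 mm diameter) at the height of the hub face when the lap is home, 98 mm above the bench. Here begins the groove, 30 mm diameter and 13 mm high, for the 8 mm thick clip. Axes as lap_base: the clip can be brought in from the open front, within about 60 degrees of -x.
- spindle_top (a point): Centre of the spindle's flat end, 127 mm above the bench. The last 16 mm are the 40 mm diameter end collar above the groove.
- lap (a joint): Height of the lap above its seat (m): 0 = fully home, at most 0.026; starts 0.010 to 0.024, when its hub hides the groove. A snug fit: it stays where it is left and needs a downward push of about 9 to 12 N to move.
- hub_face (a point): Centre of the flat top face of the lap's aluminium hub (80 mm diameter, 24 mm high); the 40 mm spindle passes up through its middle, leaving a ring 20 mm wide to press on. The lap below is a steel disc of 150 mm diameter, its top 24 mm below this face.
- clip: The fitting clip: flat open spring clip of plain steel, 8 mm thick, lying flat, 80 mm long, 46 mm wide over the jaws, bore 31 mm, about 0.1 kg. Origin: middle of its length, on the underside; z up, +x to the open mouth (23 mm wide, between two rolled noses that end at x = 40 mm).
- clip_tab (a point): Middle of the fitting clip's straight tab, at x = -18 mm, z = 4 mm of clip and 43 mm behind the bore's centre. The tab is 24 mm wide (y) and may be gripped across that width, from x = -35 to 0 mm. At x = -40 mm its end is bent up to a lip 18 mm high and 4 mm thick.
- clip_bore (a point): Centre of the fitting clip's bore, on the underside, at x = 25 mm of clip; same axes. Pushed towards +x the noses meet the groove with the bore's centre 22 mm short of the axis; about 10 to 15 N spreads the jaws, which snap shut behind the groove.
- clip_left (a joint): Spread of one sprung jaw of the fitting clip (rad): 0 = shut, about 0.15 while it passes over the groove's full diameter, stop at 0.35.
- clip_right (a joint): Spread of the other jaw of the fitting clip (rad), likewise.
- wide_clip: A like clip for a thicker spindle, not wanted: bore 46 mm, 61 mm wide over the jaws, about 93 mm long, 8 mm thick, same 24 mm tab. Origin: on the underside, 25 mm behind the bore's centre; +x to its mouth, lip at x = -47 mm.
- tape_measure: Yellow tape measure standing on edge, 55 x 85 x 62 mm, loose on the bench. Origin: centre of its underside; z up.
- white_pot: White pot, 64 mm across and 50 mm high, loose on the bench. Origin: centre of its underside; z up.
- beaker: Brown beaker, 72 mm across and 98 mm high, standing loose on the bench beside the long flat straightedge. Origin: centre of its underside; z up.
Things that resemble listed ones, but are neither listed nor needed, are in the scene too. What is shaped like the white_pot but pink is not meant.

How it is judged:
By the outcome, as a careful person would: the job done as asked, in the order asked, and still so for the second after the job is handed in, with the robot touching nothing.
It also fails if it takes over 59 s, if anything falls off the work surface, if the arm or the gripper's body presses on something with over 40 N, if the wrist force passes 120 N, or if a joint passes its speed limit or range.

## Robot

A 7-joint arm with a two-finger parallel gripper is mounted at the origin on a cart in front of the work surface, level with it; the furniture and walls round the work are solid. World frame = base frame: x ahead of the robot, y to its left, z up, the work surface at z = 0. Lengths are in mm, angles in degrees, forces in N, time in s.
With the tool pointing down it reaches from about 400 to 900 mm from the base axis. Payload 5.5 kg.
Tool frame: the origin (TCP) lies midway between the tips of the shut fingers; the grasp point (between the pads) lies 19 mm behind it; z points along the fingers, y is the direction in which the jaws open and shut (so a half turn about z gives the same grasp; the last joint's range is limited). The gripper opens to 92 mm and grips with 3 to 60 N. Pads are 19 mm wide; open, the fingers measure 130 mm over their backs; the gripper's body (75 mm by 190 mm) begins 47 mm behind the grasp point.
Start: joints at [91.742, 28.699, -24.465, 88.831, 12.651, 65.22, -12.049], TCP at [149.991, -632.458, 226.729] pointing down, gripper open.
Joint ranges: [-164.97, 164.97], [-17.58, 116.51], [-87.97, 89.64], [11.32, 138.91], [-80.73, 260.73], [10.89, 115.49], [-147.41, 147.41]. Speed limits (degrees/s): [147.25, 147.25, 180, 180, 180, 180, 180].

## Interface

Orientations are given as [roll, pitch, yaw] about the fixed x, y, z axes, in that order (R = Rz(yaw) Ry(pitch) Rx(roll)).
In Python, from rig import sense, camera, hand_in gives the robot as it stands.
- The arm moves only by the tool drive_tool, never from a script. Its argument "targets" is text: rows parted by semicolons, each of 7 numbers parted by spaces: the closure in counts, from 0 (fully open) to 255 (shut), then the shift along the tool's x, y, z in cm, then the turn, a rotation vector about the tool's x, y, z in rad. A call has 1 to 5 rows; each row is the pose to reach, as a shift and turn from the pose commanded when the call began, along the tool's axes at that moment; what a row does not reach only later rows make up. A row lasts 1/8 s, in which the tool goes at most 62.5 mm and 10.7 degrees, less where a joint would pass 70% of its speed; a pose out of reach is approached as far as the arm can. A call with a gripper value outside its range is refused whole. The fingers move at their own pace and stop on an object; "squeeze" is the grip in N (left out, the last holds). Time passes only in rows, so rows that repeat a pose let the fingers close. It gives the time, the measured TCP pose, the force and the opening at its end, in the units of the state.
- sense(): the state, without advancing time (a new reading comes with each control period).
- camera(name): name is "scene" or "side" or "wrist"; returns a dict with "color" (384x512x3 uint8, blue, green, red), "fx", "fy", "cx", "cy" (pixels), "position" and "attitude" of the camera in the world; the wrist camera has in their place "hand_eye" (4x4, takes a point from camera to tool coordinates, whose origin is the TCP and whose axes are the flange's). Camera axes: x right, y down, z forward; pixel columns grow to the right and rows downward; lengths in mm; the calibration is good to about 2 mm. The wrist camera is an equidistant fisheye: a pixel r from the principal point sees the ray r / f radians off the axis. A picture is of the moment at which its call begins: read the wrist's pose just before it. There is no depth.
- hand_in(): hands the job in, once; it reports no verdict.
The state is a dict: "time_s": time; "q": joint angles; "joint_velocities": joint speeds; "tau": joint torques, N m; "ee_pos": TCP position; "tcp_rot": TCP orientation; "contact_force": force on the tool from outside, world axes, zero at the start; "wrist_torque": the same for the moment, N m; "finger_gap": finger opening in mm.
Only numpy, scipy, OpenCV 4.12 (cv2) and the standard library are available. Lean on these libraries where they do the work, as an engineer would, in place of code of your own. Each camera call takes 0.05 s, during which the arm holds its last target. There are 200 camera calls.

## Working session

There is one attempt and no reset: what is moved stays moved. The work goes in short steps, Python scripts to look and compute and a tool call to move; the robot and the scene stay as the last step left them, time stands still between calls to the robot, and variables do not carry over. Pictures are saved under pics/ and viewed, about 8 in all and at most 12, crops included, and the job is handed in when it is done.

Besides the shell and the picture viewer there is one more tool, called as name(argument=value, ...), one argument or row to a line, values as JSON. drive_tool: Moves the arm, as the interface text tells. Its arguments: {"type":"object","properties":{"targets":{"type":"string"},"squeeze":{"type":"number"}},"required":["targets"]}

```bash
mkdir -p pics; ls; python3 - <<'E'
from rig import sense,camera
import cv2,json,numpy as np
s=sense();print(s)
for n in("scene","side","wrist"):
    c=camera(n);cv2.imwrite(f"pics/{n}0.png",c["color"]);print(n,{k:(np.array(v).tolist()) for k,v in c.items() if k!="color"})
a=cv2.imread("pics/scene0.png");b=cv2.imread("pics/side0.png")
E
```

```text
pics
{'time_s': 0.0, 'q': array([ 91.7413749 ,  28.75320598, -24.45155604,  88.89144359,
        12.64999877,  65.21775113, -12.04835815]), 'joint_velocities': array([-0.04440149,  0.02510691,  0.11048315,  0.01692293, -0.00333818,
        0.11988694,  0.05373444]), 'tau': array([ 3.91148360e-04, -5.66602957e+01, -5.81527904e+00, -2.79116678e+01,
       -6.83608116e-02,  3.10182245e-02,  1.65987481e-04]), 'ee_pos': array([ 149.74788185, -631.80672655,  225.6823698 ]), 'tcp_rot': array([-1.79890661e+02, -4.06097567e-03,  1.33409965e+01]), 'contact_force': array([ 0.28290729, -0.30985329,  0.34363589]), 'wrist_torque': array([-0.07847812,  0.02308018, -0.01158816]), 'finger_gap': 91.6417939399042}
scene {'fx': 367.25796438245715, 'fy': 367.25796438245715, 'cx': 256.01577457962594, 'cy': 191.9491920962826, 'position': [-71.8097829618834, 358.85446622414116, 838.1536844506298], 'attitude': [-131.7228440104508, -0.7270192192428089, -121.0452477128633]}
side {'fx': 350.28587966504153, 'fy': 350.28587966504153, 'cx': 248.9472361935605, 'cy': 194.52176126832137, 'position': [439.4565523527148, -822.2011773988415, 878.2778469806999], 'attitude': [-132.96184246367116, -0.4016980441716296, -9.808774535701422]}
wrist {'fx': 297.3186396354542, 'fy': 297.3186396354542, 'cx': 256.26299667815016, 'cy': 186.82037001048576, 'hand_eye': [[-5.39412840438783e-05, -0.9629839995995212, -0.269558553204389, 73.04691015841524], [0.9999999862828892, -9.730866497264877e-06, -0.00016534669011612578, 1.702845193307434], [0.0001566031786741805, -0.2695585584258377, 0.9629839869150602, -157.42131485592], [0.0, 0.0, 0.0, 1.0]]}
```

View pics/scene0.png

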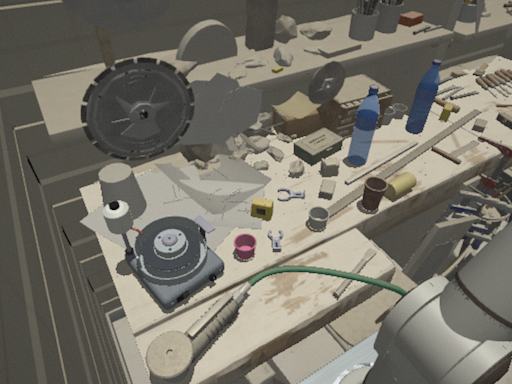

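View pics/side0.png

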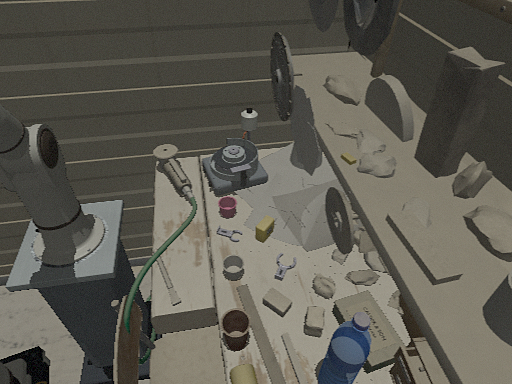

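Scene view: grinder with its spindle at about (170,240). Clip candidates are at (276,240) and (290,195). White pot (318,218), pink pot (245,245, not meant), tape (262,208), beaker (375,192). In the side view the same clips are at (229,233) and (285,266), and the spindle is at (234,150).

```bash
cat > h.py <<'E'
import numpy as np,cv2
from scipy.spatial.transform import Rotation as R
from rig import sense,camera
def cam(n):
    s=sense();c=camera(n)
    if n=="wrist":
        H=np.array(c["hand_eye"]);T=np.eye(4);T[:3,:3]=R.from_euler("xyz",s["tcp_rot"],degrees=True).as_matrix();T[:3,3]=s["ee_pos"]
        M=T@H;c["fish"]=True
    else:
        M=np.eye(4);M[:3,:3]=R.from_euler("xyz",c["attitude"],degrees=True).as_matrix();M[:3,3]=c["position"];c["fish"]=False
    c["M"]=M;return c
def ray(c,u,v):
    a=np.array([(u-c["cx"])/c["fx"],(v-c["cy"])/c["fy"]])
    if c["fish"]:
        r=np.linalg.norm(a);d=np.array([*(a/max(r,1e-9)*np.sin(r)),np.cos(r)])
    else: d=np.array([*a,1.]);d/=np.linalg.norm(d)
    return c["M"][:3,3],c["M"][:3,:3]@d
def plane(c,u,v,z):
    o,d=ray(c,u,v);return o+d*(z-o[2])/d[2]
def proj(c,p):
    q=np.linalg.inv(c["M"])@np.array([*p,1.]);q=q[:3]
    if c["fish"]:
        t=np.arctan2(np.hypot(q[0],q[1]),q[2]);k=t/max(np.hypot(q[0],q[1]),1e-9)*q[:2]
    else:k=q[:2]/q[2]
    return np.array([c["cx"]+c["fx"]*k[0],c["cy"]+c["fy"]*k[1]])
def tri(rs):
    A=np.zeros((3,3));b=np.zeros(3)
    for o,d in rs:
        P=np.eye(3)-np.outer(d,d);A+=P;b+=P@o
    p=np.linalg.solve(A,b);return p,[np.linalg.norm((np.eye(3)-np.outer(d,d))@(p-o)) for o,d in rs]
E
python3 - <<'E'
from h import *
a=cam("scene");b=cam("side")
np.set_printoptions(precision=1,suppress=True)
for n,p,q in(("spin",(170,240),(234,150)),("A",(276,240),(229,233)),("B",(290,195),(285,266)),("pot",(318,213),(233,260)),("tape",(262,208),(265,229)),("beak",(375,183),(235,317)),("tank",(116,209),(249,113)),("pink",(245,240),(228,201))):
    print(n,*tri([ray(a,*p),ray(b,*q)]),plane(a,*p,5),plane(b,*q,5))
def crop(c,x,y,w,h,s):return cv2.resize(c["color"][y:y+h,x:x+w],(w*s,h*s),interpolation=cv2.INTER_CUBIC)
t=np.hstack([crop(a,240,170,80,60,5)[:,:,:],crop(a,240,215,80,60,5)])
u=np.hstack([crop(b,205,205,100,75,4),crop(b,200,125,100,75,4)])
cv2.imwrite("pics/crop1.png",np.vstack([t,u]))
E
```

```text
spin [568.1 221.1 120.9] [np.float64(2.1659558466168995), np.float64(2.165955846616832)] [668.4 198.3   5. ] [589.9 383.7   5. ]
A [508.9 -72.    6.3] [np.float64(0.44735538006612935), np.float64(0.44735538006608344)] [509.3 -72.7   5. ] [509.4 -70.5   5. ]
B [ 657.6 -226.     1.3] [np.float64(1.8710476766728494), np.float64(1.8710476766729358)] [ 652.1 -223.5    5. ] [ 658.4 -227.2    5. ]
pot [ 502.4 -216.2   53.4] [np.float64(1.5078610195355875), np.float64(1.5078610195356732)] [ 536.  -251.8    5. ] [ 507.5 -179.6    5. ]
tape [624.  -94.3  30.4] [np.float64(0.41124710962787253), np.float64(0.41124710962783534)] [ 646.4 -108.5    5. ] [629.1 -72.9   5. ]
beak [ 480.7 -416.   102.8] [np.float64(1.3014130405419648), np.float64(1.3014130405419944)] [ 552.6 -519.2    5. ] [ 487.3 -364.     5. ]
tank [640.6 314.8 214.9] [np.float64(0.5206705434350484), np.float64(0.520670543434959)] [879.6 299.8   5. ] [704.9 675.6   5. ]
pink [519.8  27.8  54.3] [np.float64(0.8303101650569493), np.float64(0.8303101650568405)] [556.    6.8   5. ] [525.3  79.5   5. ]
```

View pics/crop1.png

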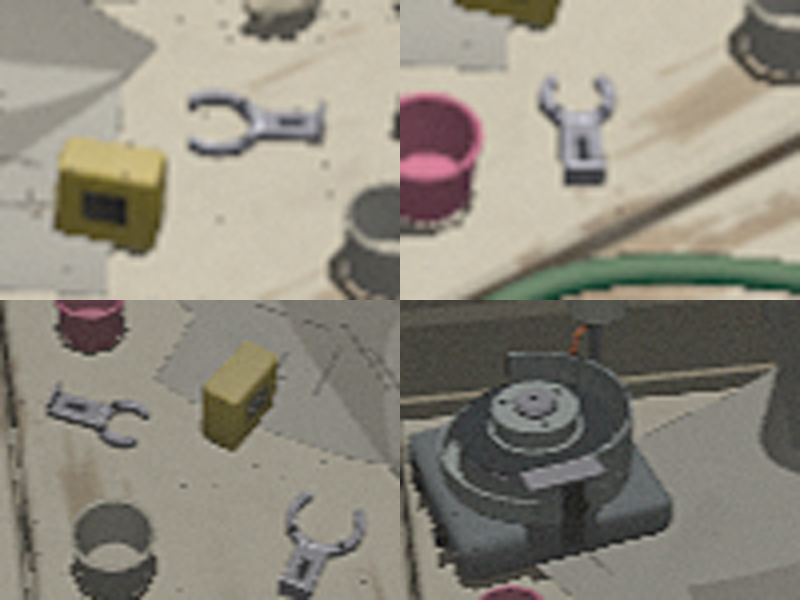

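Scene crops: the upper-left clip, (290,195) in scene, is clearly the larger one. The clip at (276,240) has smaller jaws against the same tab. I'll check the jaw widths with numbers before reaching.

```bash
cat >> h.py <<'E'
def go(p,yaw=None,cur=None,cyaw=None):
    """shift (cm) and yaw turn (rad) in tool axes from measured/current pose to p"""
    s=sense();cur=s["ee_pos"] if cur is None else np.array(cur);M=R.from_euler("xyz",s["tcp_rot"] if cyaw is None else [180,0,cyaw],degrees=True)
    T=R.from_euler("xyz",[180,0,s["tcp_rot"][2] if yaw is None else yaw],degrees=True)
    return (M.inv().apply(np.array(p)-cur)/10).round(2),(M.inv()*T).as_rotvec().round(3)
E
python3 - <<'E'
from h import *
np.set_printoptions(precision=1,suppress=True)
for n,wins in(("scene",dict(A=(265,228,20,26),B=(276,185,32,18))),("side",dict(A=(215,226,30,18),B=(273,251,26,30)))):
    c=cam(n);im=c["color"].astype(int)
    m=((im[:,:,0]-im[:,:,2])>4).astype(np.uint8)
    for k,(x,y,w,h) in wins.items():
        v,u=np.nonzero(m[y:y+h,x:x+w]);P=np.array([plane(c,a+x,b+y,5)[:2] for a,b in zip(u,v)])
        (cx,cy),(l,w2),ang=cv2.minAreaRect(P.astype(np.float32));mu=P.mean(0)
        e=np.linalg.eigh(np.cov(P.T))[1][:,1]
        print(n,k,len(P),"rect c",cx,cy,"size",l,w2,"mean",mu,"axis deg",np.degrees(np.arctan2(e[1],e[0])))
print(go((500,-72,236)))
E
```

```text
scene A 104 rect c 509.9563903808594 -69.65200805664062 size 40.09184646606445 73.94169616699219 mean [507.7 -69.3] axis deg 151.83062999714068
scene B 87 rect c 652.549072265625 -226.12042236328125 size 85.12348175048828 56.49911117553711 mean [ 651.  -229.8] axis deg 56.3554108795258
side A 28 rect c 510.3895263671875 -68.7588119506836 size 40.0355339050293 63.09397888183594 mean [514.8 -71.8] axis deg 148.75357245582293
side B 44 rect c 652.5330200195312 -228.28009033203125 size 89.55572509765625 56.14301300048828 mean [ 652.6 -226.5] axis deg 56.04295934321539
(array([ 47. , -46.4,  -0.9]), array([-0., -0.,  0.]))
```

drive_tool(
  targets="0 4.3 -4.2 0 0 0 0;0 8.6 -8.4 0 0 0 0;0 12.9 -12.6 0 0 0 0;0 17.2 -16.8 0 0 0 0;0 21.5 -21 0 0 0 0",
)

```text
time_s: 0.98
ee_pos: [311.7, -376.9, 227.0]
tcp_rot: [179.9, -0.0, 13.3]
contact_force: [0.9, -0.7, 0.8]
finger_gap: 91.8
```

Clip A measures about 40 × 74 mm and B about 56 × 89 mm, so A at scene (276,240) is the fitting one. Its heading is about -30°. On to the hover.

drive_tool(
  targets="0 4.3 -4.2 0 0 0 0;0 8.6 -8.4 0 0 0 0;0 12.9 -12.6 0 0 0 0;0 17.2 -16.8 0 0 0 0;0 21.5 -21 0 0 0 0",
)

```text
time_s: 1.6
ee_pos: [472.4, -123.2, 227.2]
tcp_rot: [179.9, -0.0, 13.3]
contact_force: [1.1, -0.7, 0.1]
finger_gap: 91.7
```

```bash
python3 - <<'E'
from h import *
c=cam("wrist");cv2.imwrite("pics/w1.png",c["color"]);print(c["M"].tolist(),sense()["ee_pos"],sense()["tcp_rot"],sense()["q"])
print(go((500,221,236)))
E
```

```text
[[0.2301136104374628, -0.9373879091363578, -0.26144145443368333, 543.7198987351065], [-0.9731631614590653, -0.22135311155136908, -0.06289881704390335, -107.86733664049555], [0.0010897111685235798, 0.26889906621535786, -0.9631677448492943, 384.6509132231733], [0.0, 0.0, 0.0, 1.0]] [ 476.82807408 -113.94222266  228.13083865] [-179.86124859   -0.38886733   13.87565838] [ 49.42587709  14.65342432 -44.62237973 110.9264427   11.6898992
  58.74172394 -76.44455782]
(array([ 10.29, -31.96,  -0.64]), array([-0.002, -0.007,  0.   ]))
```

View pics/w1.png

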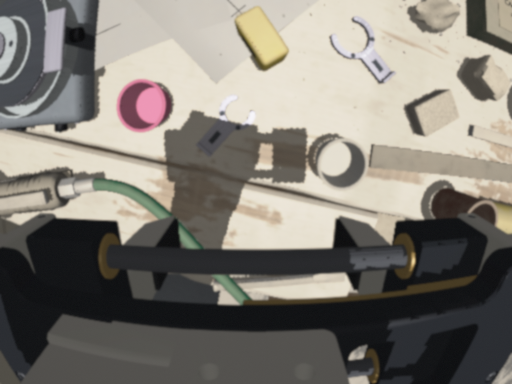

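Wrist view: clip A is at (225,125), with its lip at (208,145) and mouth at (240,108). The wide clip is at (360,50), the pink pot at (142,105) and the white pot at (340,160). The grinder is at upper left.

drive_tool(
  targets="0 2.3 -5 -0.5 0 0 0;0 5 -10.5 -1 0 0 0;0 8 -16 -1 0 0 0;0 10 -21 -1 0 0 0;0 11 -23.5 -1 0 0 0",
)

```text
time_s: 2.28
ee_pos: [524.1, 133.3, 237.1]
tcp_rot: [-179.9, -0.1, 13.6]
contact_force: [0.1, 0.2, -0.2]
finger_gap: 91.6
```

drive_tool(
  targets="0 0 0 0 0 0 0;0 0 0 0 0 0 0",
)

```text
time_s: 2.52
ee_pos: [524.2, 128.0, 236.5]
tcp_rot: [179.9, 0.0, 13.3]
contact_force: [-0.2, 0.4, -0.1]
finger_gap: 92.1
```

```bash
python3 - <<'E'
from h import *
import pickle
c=cam("wrist");cv2.imwrite("pics/w2.png",c["color"]);s=sense();pickle.dump(c,open("w2.pkl","wb"));print(s["ee_pos"],s["tcp_rot"],s["q"])
print(proj(c,(568,221,127)),go((552,216,210),12))
E
```

```text
[524.33608147 127.5104301  236.49056165] [1.79937294e+02 3.99273097e-02 1.32180068e+01] [  22.6618882    21.43918013  -48.55136029  103.60834068   17.96145104
   63.04712415 -108.99915855]
[166.62075463 117.87466618] (array([ 4.72, -7.98,  2.64]), array([0.001, 0.001, 0.021]))
```

drive_tool(
  targets="0 2.4 -4 1 0 0 0.01;0 4.2 -7.5 2.2 0 0 0.02;0 4.7 -8 2.6 0 0 0.02;0 4.7 -8 2.6 0 0 0.02;0 4.7 -8 2.6 0 0 0.02",
)

```text
time_s: 3.2
ee_pos: [552.0, 215.8, 210.9]
tcp_rot: [179.9, 0.0, 12.0]
contact_force: [-1.0, -0.2, -0.1]
finger_gap: 91.8
```

```bash
python3 - <<'E'
from h import *
import pickle
c=cam("wrist");cv2.imwrite("pics/w3.png",c["color"]);s=sense();pickle.dump(c,open("w3.pkl","wb"));print(s["ee_pos"],s["tcp_rot"],s["q"],s["contact_force"])
print(proj(c,(568,221,127)))
a=pickle.load(open("w2.pkl","rb"))["color"];
f=lambda i,x,y:cv2.resize(i[y:y+200,x:x+200],(400,400),interpolation=cv2.INTER_CUBIC)
cv2.imwrite("pics/w23.png",np.hstack([f(a,67,18),f(c["color"],150,50)]))
E
```

```text
[552.04819391 216.01052156 211.00574406] [ 1.79927222e+02 -1.48572405e-02  1.20447333e+01] [  10.69551038   28.8208147   -46.48007959   97.79237436   23.09084922
   63.42937674 -120.75566605] [-0.67027452  0.46443927  0.15572571]
[252.08618234 173.87674519]
```

View pics/w23.png

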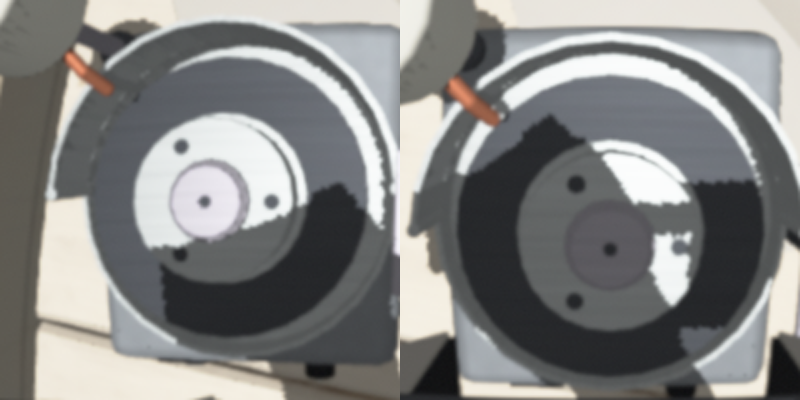

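Spindle centre dot: (169,118.5) in the first view and (255,175) in the second. The hub ring is clear around it.

```bash
python3 - <<'E'
from h import *
import pickle
np.set_printoptions(precision=1,suppress=True)
a=pickle.load(open("w2.pkl","rb"));c=pickle.load(open("w3.pkl","rb"))
b=cam("side");d=cam("scene")
print(tri([ray(a,169,118.5),ray(c,255,175)]),plane(a,169,118.5,127),plane(c,255,175,127))
# base top corners rear (z=52), hub edges
P=[plane(c,150+x/2,50+y/2,52)[:2] for x,y in((48,28),(375,38),(358,380),(60,380))]
print(P,[np.degrees(np.arctan2(*(q-p)[::-1])) for p,q in((P[1],P[0]),(P[2],P[1]))])
for z in(108,115,122):
  L,Rr,U,D=[plane(c,150+x/2,50+y/2,z) for x,y in((118,235),(304,235),(210,140),(210,330))]
  print(z,"hub dia",np.linalg.norm(L-Rr),np.linalg.norm(U-D),(L+Rr)[:2]/2,(U+D)[:2]/2)
E
```

```text
(array([567.9, 218.4, 127.8]), [np.float64(0.10182809029207696), np.float64(0.1018280902920751)]) [567.9 218.6 127. ] [567.6 218.4 127. ]
[array([652.4, 325.4]), array([683.4, 153.1]), array([490.5, 111.4]), array([453.1, 286.7])] [np.float64(100.20391205764282), np.float64(12.187823375165259)]
108 hub dia 83.8180296067 87.71453903669348 [570.1 218.6] [568.4 218.7]
115 hub dia 81.56363393933607 85.35534164566651 [571.6 218.9] [569.9 219. ]
122 hub dia 79.3092382719721 82.99614425463956 [573.  219.2] [571.4 219.3]
```

Spindle axis is at (568, 218.5), top at 127.8 mm as it should be, grinder yaw about 12°. Next, straddle the spindle with both fingers.

drive_tool(
  targets="125 1.6 0.1 2 0 0 0;125 1.6 0.1 4 0 0 0;125 1.6 0.1 6 0 0 0;125 1.6 0.1 6 0 0 0;125 1.6 0.1 6 0 0 0",
  squeeze=40,
)

```text
time_s: 3.98
ee_pos: [567.3, 220.9, 151.0]
tcp_rot: [-180.0, -0.0, 12.2]
contact_force: [-1.0, 0.7, -0.0]
finger_gap: 48.5
```

```bash
python3 - <<'E'
from h import *
s=sense();print(s["finger_gap"],s["contact_force"],go((568,218.5,125),12))
c=cam("wrist");cv2.imwrite("pics/w4.png",c["color"][120:320,100:420])
E
```

```text
48.466626531984446 [-1.03901527  0.74607488 -0.01772706] (array([0.02, 0.25, 2.6 ]), array([-0.   , -0.   ,  0.004]))
```

View pics/w4.png

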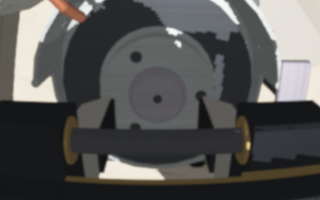

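Fingers straddle the spindle with the dot central, at about (158,98) in the crop. Descending gently.

drive_tool(
  targets="125 0 0.25 0 0 0 0;125 0 0.25 1 0 0 0;125 0 0.25 2 0 0 0;125 0 0.25 2.5 0 0 0;125 0 0.25 2.5 0 0 0",
)

```text
time_s: 4.65
ee_pos: [567.4, 218.0, 124.9]
tcp_rot: [180.0, 0.1, 12.2]
contact_force: [-0.8, 0.2, 0.8]
finger_gap: 46.9
```

drive_tool(
  targets="125 0 0 0.2 0 0 0;125 0 0 0.4 0 0 0;125 0 0 0.6 0 0 0;125 0 0 0.8 0 0 0;125 0 0 1.0 0 0 0",
)

```text
time_s: 5.28
ee_pos: [568.1, 218.1, 116.8]
tcp_rot: [180.0, -0.0, 12.2]
contact_force: [-3.3, -2.3, 9.9]
finger_gap: 46.7
```

drive_tool(
  targets="125 0 0 0.2 0 0 0;125 0 0 0.4 0 0 0;125 0 0 0.6 0 0 0;125 0 0 0.8 0 0 0;125 0 0 1.0 0 0 0",
)

```text
time_s: 5.9
ee_pos: [568.1, 218.1, 107.0]
tcp_rot: [180.0, -0.0, 12.2]
contact_force: [-3.4, -3.0, 9.0]
finger_gap: 46.8
```

drive_tool(
  targets="125 0 0 0.2 0 0 0;125 0 0 0.4 0 0 0;125 0 0 0.6 0 0 0;125 0 0 0.7 0 0 0;125 0 0 0.7 0 0 0",
)

```text
time_s: 6.52
ee_pos: [568.1, 218.1, 99.8]
tcp_rot: [180.0, -0.0, 12.2]
contact_force: [-2.1, -1.6, 7.6]
finger_gap: 46.5
```

drive_tool(
  targets="125 0 0 0.1 0 0 0;125 0 0 0.2 0 0 0;125 0 0 0.3 0 0 0;125 0 0 0.4 0 0 0;125 0 0 0.4 0 0 0",
)

```text
time_s: 7.15
ee_pos: [568.2, 218.2, 98.2]
tcp_rot: [179.9, -0.1, 12.2]
contact_force: [-8.8, -5.8, 25.7]
finger_gap: 47.2
```

drive_tool(
  targets="125 0 0 0.1 0 0 0;125 0 0 0.2 0 0 0;125 0 0 0.2 0 0 0",
)

```text
time_s: 7.52
ee_pos: [568.2, 218.2, 98.1]
tcp_rot: [179.8, -0.1, 12.2]
contact_force: [-14.0, -9.6, 39.2]
finger_gap: 46.5
```

Lap seated: hard stop at z = 98.1 with the force rising to 39 N. Lifting off and going back to the clip.

drive_tool(
  targets="125 0 0 -3 0 0 0;125 0 0 -8 0 0 0;80 0 0 -12 0 0 0;80 -2 4 -13 0 0 0.1;80 -4 9 -13 0 0 0.28",
)

```text
time_s: 8.15
ee_pos: [548.2, 122.5, 224.2]
tcp_rot: [-179.9, -0.2, -4.0]
contact_force: [0.5, -0.5, 0.2]
finger_gap: 62.6
```

```bash
python3 - <<'E'
from h import *
s=sense();print(s["ee_pos"],s["q"],go((494,-60,180),-30,cur=s["ee_pos"]))
E
```

```text
[548.15330483 122.48886931 224.20732036] [  19.42670751   23.47856245  -44.03854699  101.64049343   18.26272743
   62.07016196 -124.83163715] (array([-4.16, 18.59,  4.38]), array([-0.002, -0.002,  0.455]))
```

drive_tool(
  targets="80 -1 5 1 0 0 0.15;80 -2 10 2.5 0 0 0.3;80 -3.2 14.5 4 0 0 0.45;80 -4.2 18 5 0 0 0.45;80 -4.2 18.6 5 0 0 0.45",
)

```text
time_s: 8.78
ee_pos: [491.7, -64.1, 171.9]
tcp_rot: [179.9, 0.1, -29.9]
contact_force: [-0.4, 0.9, 0.0]
finger_gap: 63.3
```

drive_tool(
  targets="80 0 0 0 0 0 0;80 0 0 0 0 0 0;80 0 0 0 0 0 0",
)

```text
time_s: 9.15
ee_pos: [494.0, -59.7, 173.1]
tcp_rot: [-180.0, -0.0, -29.5]
contact_force: [0.5, 1.2, 0.2]
finger_gap: 63.1
```

```bash
python3 - <<'E'
from h import *
import pickle
s=sense();print(s["ee_pos"],s["tcp_rot"],s["q"])
c=cam("wrist");pickle.dump(c,open("w5.pkl","wb"));print(proj(c,(510,-69,4)))
cv2.imwrite("pics/w5.png",cv2.resize(c["color"][60:260,130:380],None,fx=3,fy=3,interpolation=cv2.INTER_CUBIC))
E
```

```text
[494.04839415 -59.65867279 173.07023322] [-1.79956291e+02 -3.00297932e-02 -2.95005596e+01] [  34.48747227   18.60065102  -36.05516127  113.11662256   13.67466091
   52.41320133 -128.05060611]
[255.83107977 155.86371849]
```

View pics/w5.png

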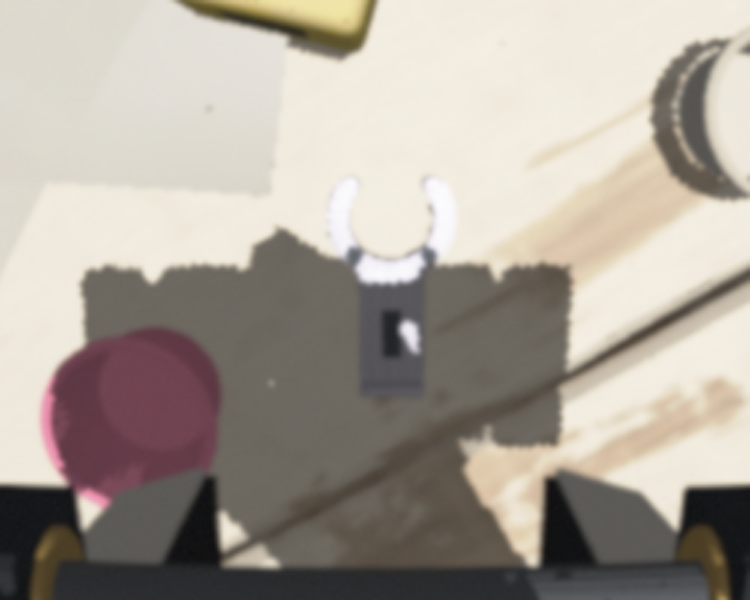

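Close view, crop pixels: tab edges at x = 360 and 424, lip at y ≈ 392, noses at y ≈ 178, jaws from 327 to 456. This is the small clip and it is well aligned. The pink pot is left of the tab at (130,420).

```bash
python3 - <<'E'
from h import *
import pickle
np.set_printoptions(precision=1,suppress=True)
c=pickle.load(open("w5.pkl","rb"));g=lambda x,y,z:plane(c,130+x/3,60+y/3,z)
n=(g(347,178,4)+g(435,178,4))/2;j=g(327,220,4),g(456,220,4);t=g(360,340,8),g(424,340,8);l=g(360,396,0),g(424,396,0)
print("nose",n,"jaw w",np.linalg.norm(j[0]-j[1]),"tab w",np.linalg.norm(t[0]-t[1]),(t[0]+t[1])/2,"lip",(l[0]+l[1])/2)
L=(l[0]+l[1])/2;d=n-L;print("len",np.linalg.norm(d[:2]),"yaw",np.degrees(np.arctan2(d[1],d[0])))
sc=cam("scene");m=cam("side")
# height: tab slot centre seen by wrist and scene
print(proj(sc,g(392,300,8)),proj(m,g(392,300,8)))
T=(t[0]+t[1])/2;y=np.radians(-30);mid=(n+L)/2
for yaw in(-29.5,-31):
    u=np.array([np.cos(np.radians(yaw)),np.sin(np.radians(yaw)),0]);P=n-u*(40+25);P[2]=90;print(yaw,P,go(P,yaw))
# pink pot right side edge rel to grasp
print("pink right edge",g(222,390,50))
E
```

```text
nose [543.  -93.3   4. ] jaw w 47.2597823407517 tab w 23.758239319820643 [490.8 -64.3   8. ] lip [469.7 -52.6   0. ]
len 83.79892932903597 yaw -29.048204977543353
[276.8 240.7] [227.3 232.9]
-29.5 [486.4 -61.3  90. ] (array([-0.6,  0.5,  8.3]), array([-0., -0., -0.]))
-31 [487.3 -59.9  90. ] (array([-0.6,  0.3,  8.3]), array([-0., -0.,  0.]))
pink right edge [512.5 -11.4  50. ]
```

Measured widths (47 and 24 mm) and length match the fitting clip. Narrowing the gap to about 38 mm so the fingers clear the pink pot, then descending.

drive_tool(
  targets="149 -0.6 0.5 3 0 0 0;149 -0.6 0.5 6 0 0 0;149 -0.6 0.5 9 0 0 0;149 -0.6 0.5 11 0 0 0;149 -0.6 0.5 12 0 0 0",
)

```text
time_s: 9.93
ee_pos: [485.3, -62.1, 51.7]
tcp_rot: [180.0, 0.1, -29.6]
contact_force: [0.8, -0.3, 0.7]
finger_gap: 38.4
```

drive_tool(
  targets="149 0 0 0 0 0 0;149 0 0 0 0 0 0",
)

```text
time_s: 10.18
ee_pos: [486.5, -62.4, 53.5]
tcp_rot: [-180.0, -0.1, -29.6]
contact_force: [-0.2, 0.4, 0.4]
finger_gap: 37.8
```

```bash
python3 - <<'E'
from h import *
s=sense();print(s["finger_gap"],s["ee_pos"],s["tcp_rot"],s["contact_force"],go((486.4,-61.3,3),-29.3))
c=cam("wrist");cv2.imwrite("pics/w6.png",cv2.resize(c["color"][120:280,140:370],None,fx=3,fy=3))
E
```

```text
37.768832625926805 [486.52971747 -62.41491094  53.48705226] [-1.79971520e+02 -7.41485703e-02 -2.96279425e+01] [-0.21206157  0.40523886  0.44253974] (array([-0.07, -0.09,  5.05]), array([-0.   , -0.001, -0.006]))
```

View pics/w6.png

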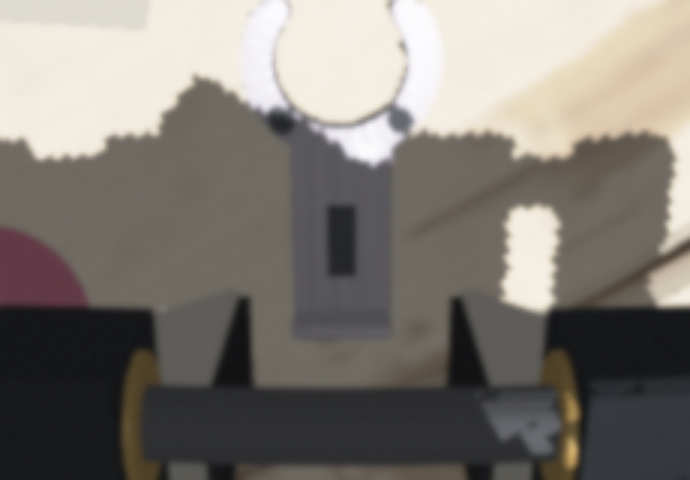

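The tab (x 292–391) sits centrally between the fingers (250–450). Descending and gripping.

drive_tool(
  targets="149 0 -0.1 2 0 0 0;149 0 -0.1 3.5 0 0 0;149 0 -0.1 4.6 0 0 0;149 0 -0.1 5.0 0 0 0;149 0 -0.1 5.1 0 0 0",
)

```text
time_s: 10.85
ee_pos: [486.3, -61.5, 1.6]
tcp_rot: [-180.0, 0.0, -29.6]
contact_force: [-0.2, 0.1, 0.2]
finger_gap: 38.5
```

drive_tool(
  targets="149 0 0 0 0 0 0",
)

```text
time_s: 10.98
ee_pos: [486.6, -61.6, 2.0]
tcp_rot: [-180.0, -0.0, -29.6]
contact_force: [-0.4, -0.5, 0.2]
finger_gap: 38.4
```

drive_tool(
  targets="220 0 0 0 0 0 0;255 0 0 0 0 0 0;255 0 0 0 0 0 0;255 0 0 0 0 0 0;255 0 0 0 0 0 0",
  squeeze=45,
)

```text
time_s: 11.6
ee_pos: [486.6, -61.6, 2.0]
tcp_rot: [-180.0, -0.0, -29.6]
contact_force: [-1.0, -0.2, 4.2]
finger_gap: 23.0
```

drive_tool(
  targets="255 0 0 -0.5 0 0 0;255 0 0 -1.5 0 0 0;255 0 0 -3 0 0 0;255 0 0 -6 0 0 0;255 0 0 -9 0 0 0",
)

```text
time_s: 12.22
ee_pos: [486.1, -61.5, 93.3]
tcp_rot: [-180.0, -0.0, -29.6]
contact_force: [0.6, 0.5, -0.6]
finger_gap: 23.1
```

drive_tool(
  targets="255 0 0 -4 0 0 0;255 0 0 -7 0 0 0;255 0 0 -7 0 0 0;255 0 0 -7 0 0 0",
)

```text
time_s: 12.72
ee_pos: [485.6, -61.8, 161.5]
tcp_rot: [180.0, 0.0, -29.6]
contact_force: [-1.0, -0.7, 0.0]
finger_gap: 23.2
```

```bash
python3 - <<'E'
from h import *
import pickle
s=sense();print(s["ee_pos"],s["tcp_rot"],s["contact_force"],s["q"])
c=cam("wrist");pickle.dump(c,open("w7.pkl","wb"))
cv2.imwrite("pics/w7.png",cv2.resize(c["color"][60:280,130:380],None,fx=2.6,fy=2.6))
u=np.array([np.cos(np.radians(12)),np.sin(np.radians(12))]);ax=np.array([568,218.5])
print("axis->bore 60 short TCP",[*(ax-u*110),170],go([*(ax-u*110),170],12))
E
```

```text
[485.62275167 -61.82434359 161.51938093] [ 1.79965035e+02  1.49881540e-02 -2.96482693e+01] [-1.02013444 -0.66328006  0.03407662] [  35.14482883   18.89698152  -36.37975067  114.67501044   14.37372638
   50.84246261 -128.57827616]
axis->bore 60 short TCP [np.float64(460.40376391928135), np.float64(195.62971401004648), 170] (array([-14.89, -21.13,  -0.9 ]), array([ 0.   ,  0.002, -0.727]))
```

View pics/w7.png

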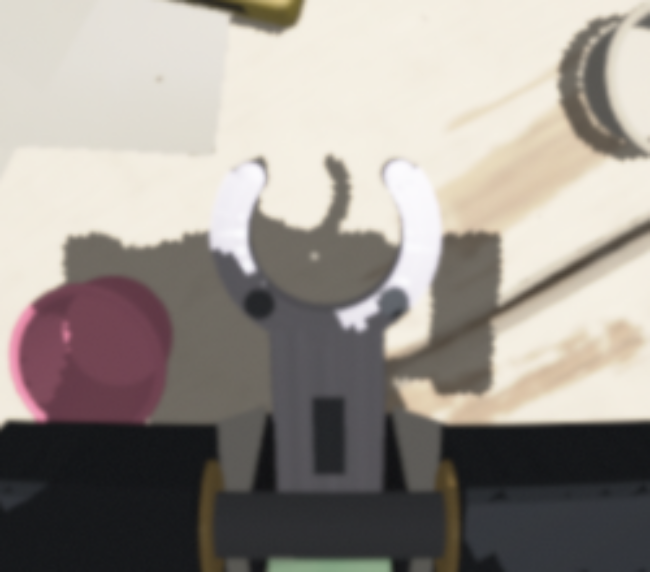

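Clip held by the tab, straight. Bore edges in the crop: left 248, right 400, bottom y ≈ 306.

```bash
python3 - <<'E'
from h import *
import pickle
np.set_printoptions(precision=1,suppress=True)
c=pickle.load(open("w7.pkl","rb"));H=np.array(c["hand_eye"])
c2=dict(c);c2["M"]=H
g=lambda x,y,z:plane(c2,130+x/2.6,60+y/2.6,z)   # tool frame, clip top z=-6
for z in(-6,):
  l,r,b=g(248,240,z),g(400,240,z),g(324,306,z)
  print("bore dia",np.linalg.norm(l-r),l,r,"bottom",b,"centre",[b[0]+15.5,(l[1]+r[1])/2],"noses",g(258,160,z),g(390,160,z),"tab edges",g(273,370,z),g(386,370,z),"jaw",g(210,240,z),g(442,240,z))
E
```

```text
bore dia 30.17119718740805 [ 50.2 -15.1  -6. ] [50.1 15.1 -6. ] bottom [36.6 -0.  -6. ] centre [np.float64(52.12924667487471), np.float64(-0.007683348035868676)] noses [ 66.  -12.9  -6. ] [66.  12.9 -6. ] tab edges [ 23.  -10.6  -6. ] [23.  12.8 -6. ] jaw [ 50.2 -22.7  -6. ] [50.2 23.5 -6. ]
```

drive_tool(
  targets="255 -3 -4.2 -0.3 0 0 -0.14;255 -6 -8.4 -0.6 0 0 -0.29;255 -9 -12.7 -0.9 0 0 -0.44;255 -12 -17 -0.9 0 0 -0.59;255 -14.9 -21.1 -0.9 0 0 -0.73",
)

```text
time_s: 13.4
ee_pos: [459.9, 196.8, 169.6]
tcp_rot: [-180.0, 0.1, 12.5]
contact_force: [1.1, 0.7, -1.4]
finger_gap: 22.9
```

drive_tool(
  targets="255 0 0 0 0 0 0;255 0 0 0 0 0 0;255 0 0 0 0 0 0",
)

```text
time_s: 13.78
ee_pos: [461.0, 193.8, 170.0]
tcp_rot: [180.0, 0.1, 12.0]
contact_force: [0.1, 0.1, -1.0]
finger_gap: 23.0
```

The bore centre is at tool (51, 0), its diameter is consistent. Descending in front of the grinder to groove height, aiming for TCP z = 102.5, which puts the clip underside at about 100.5.

drive_tool(
  targets="255 0 -0.19 2 0 0 0;255 0 -0.19 4 0 0 0;255 0 -0.19 5.8 0 0 0;255 0 -0.19 6.6 0 0 0;255 0 -0.19 6.75 0 0 0",
)

```text
time_s: 14.4
ee_pos: [460.2, 197.4, 102.5]
tcp_rot: [-180.0, 0.1, 12.2]
contact_force: [-0.7, 0.4, -1.3]
finger_gap: 23.2
```

drive_tool(
  targets="255 0 0 0 0 0 0;255 0 0 0 0 0 0;255 0 0 0 0 0 0",
)

```text
time_s: 14.78
ee_pos: [461.1, 197.4, 103.7]
tcp_rot: [180.0, -0.1, 12.2]
contact_force: [0.4, 0.5, -0.5]
finger_gap: 23.1
```

```bash
python3 - <<'E'
from h import *
import pickle
s=sense();u=np.array([np.cos(np.radians(12)),np.sin(np.radians(12))]);ax=np.array([568,218.5])
print(s["ee_pos"],s["tcp_rot"],s["contact_force"],go([*(ax-u*78),102.5],12))
c=cam("wrist");pickle.dump(c,open("w8.pkl","wb"))
cv2.imwrite("pics/w8.png",cv2.resize(c["color"][0:260,110:410],None,fx=2.3,fy=2.3))
for z in (98,127):print(proj(c,(568,218.5,z)))
E
```

```text
[461.06360417 197.42247673 103.69427577] [ 1.79994757e+02 -5.81709872e-02  1.21872824e+01] [ 0.40438464  0.52377796 -0.51634801] (array([3.1 , 0.17, 0.12]), array([ 0.   , -0.001,  0.003]))
[256.82897505  41.31941954]
[256.94544966  27.92694645]
```

View pics/w8.png

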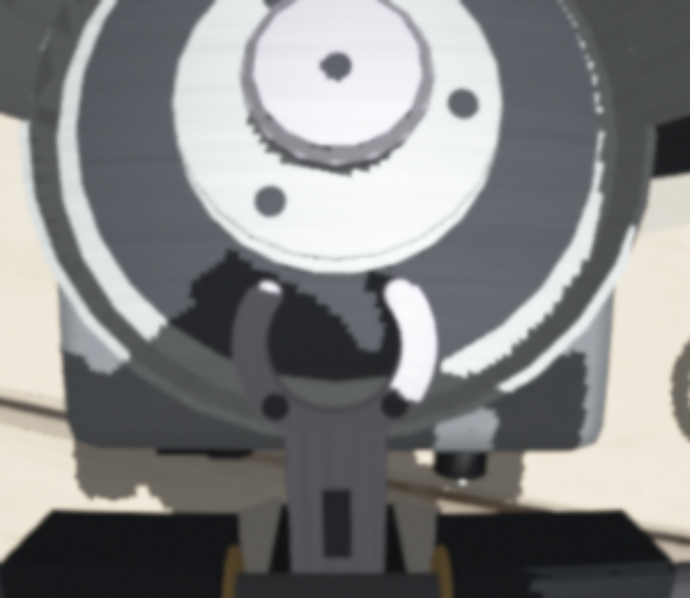

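Clip and spindle dot line up laterally, both at x ≈ 336 in the crop, and the spindle stands well out of the seated hub. Advancing to just short of contact.

drive_tool(
  targets="255 0.8 0.08 0.14 0 0 0;255 1.6 0.15 0.14 0 0 0;255 2.4 0.15 0.14 0 0 0;255 3.1 0.15 0.14 0 0 0;255 3.1 0.15 0.14 0 0 0",
)

```text
time_s: 15.45
ee_pos: [491.9, 202.7, 101.8]
tcp_rot: [-180.0, -0.0, 12.2]
contact_force: [0.0, 0.5, -1.5]
finger_gap: 23.2
```

drive_tool(
  targets="255 0 0 0 0 0 0;255 0 0 0 0 0 0",
)

```text
time_s: 15.7
ee_pos: [491.0, 202.4, 101.8]
tcp_rot: [180.0, 0.0, 12.2]
contact_force: [0.0, -0.0, -0.9]
finger_gap: 22.4
```

```bash
python3 - <<'E'
from h import *
s=sense();u=np.array([np.cos(np.radians(12)),np.sin(np.radians(12))]);ax=np.array([568,218.5])
print(s["ee_pos"],s["contact_force"],go([*(ax-u*51),102.5],12))
E
```

```text
[490.9685895  202.38670967 101.78463907] [ 0.03518409 -0.03059069 -0.91471397] (array([ 2.77,  0.04, -0.07]), array([0.   , 0.   , 0.004]))
```

Free so far and at the right height. Pushing in.

drive_tool(
  targets="255 0.3 0.02 -0.06 0 0 0;255 0.6 0.03 -0.06 0 0 0;255 0.9 0.03 -0.06 0 0 0;255 1.2 0.03 -0.06 0 0 0;255 1.5 0.03 -0.06 0 0 0",
)

```text
time_s: 16.32
ee_pos: [498.9, 203.6, 100.2]
tcp_rot: [179.8, 0.8, 12.3]
contact_force: [-15.3, -2.4, 2.4]
finger_gap: 23.1
```

drive_tool(
  targets="255 0.3 0 0 0 0 0;255 0.6 0 0 0 0 0;255 0.9 0 0 0 0 0;255 1.2 0 0 0 0 0",
)

```text
time_s: 16.82
ee_pos: [515.3, 207.6, 101.3]
tcp_rot: [180.0, 0.3, 12.3]
contact_force: [-0.9, 0.7, -1.7]
finger_gap: 23.3
```

The force peaked at about 15 N and then dropped off: it looks snapped. Pushing the last few millimetres to check for the stop.

drive_tool(
  targets="255 0.15 0 0 0 0 0;255 0.3 0 0 0 0 0;255 0.3 0 0 0 0 0",
)

```text
time_s: 17.2
ee_pos: [519.7, 208.6, 102.3]
tcp_rot: [180.0, 0.1, 12.2]
contact_force: [-5.0, 1.8, 0.7]
finger_gap: 23.3
```

```bash
python3 - <<'E'
from h import *
s=sense();print(s["ee_pos"],s["contact_force"],s["finger_gap"])
c=cam("wrist");b=cam("side")
cv2.imwrite("pics/w9.png",np.hstack([cv2.resize(c["color"][70:250,150:360],(420,360)),cv2.resize(b["color"][125:195,195:265],(360,360),interpolation=cv2.INTER_CUBIC)]))
E
```

```text
[519.73808118 208.55751759 102.27248457] [-5.02113454  1.83019804  0.72836712] 23.291164769946683
```

View pics/w9.png

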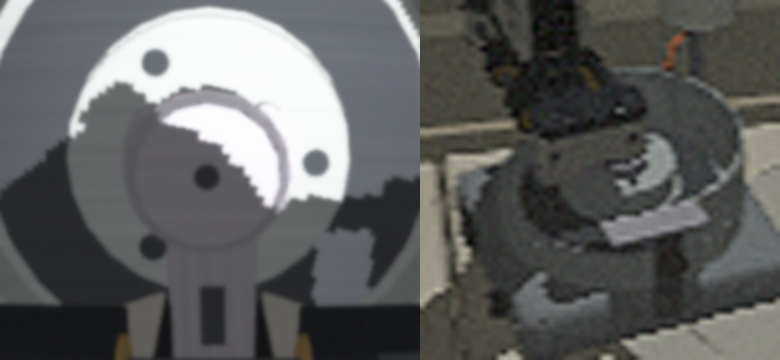

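The clip ring encircles the spindle below the collar, with its nose visible past the spindle at (265,105). One last small push, then release.

drive_tool(
  targets="255 0.15 0 0 0 0 0;255 0.3 0 0 0 0 0;255 0.3 0 0 0 0 0",
)

```text
time_s: 17.68
ee_pos: [519.9, 208.6, 101.6]
tcp_rot: [179.9, 0.4, 12.3]
contact_force: [-11.6, -1.5, 4.3]
finger_gap: 23.1
```

drive_tool(
  targets="255 -0.2 0 0 0 0 0;255 -0.4 0 0 0 0 0;255 -0.5 0 0 0 0 0;255 -0.5 0 0 0 0 0",
)

```text
time_s: 18.18
ee_pos: [519.5, 208.4, 102.8]
tcp_rot: [-180.0, -0.1, 12.2]
contact_force: [-1.3, 2.2, -1.4]
finger_gap: 23.5
```

Hard stop confirmed: 0.2 mm of motion while the force rose to 12 N. Releasing and lifting clear.

drive_tool(
  targets="200 0 0 0 0 0 0;140 0 0 0 0 0 0;140 0 0 0 0 0 0;140 0 0 0 0 0 0;140 0 0 0 0 0 0",
)

```text
time_s: 18.8
ee_pos: [518.9, 207.9, 102.5]
tcp_rot: [180.0, -0.0, 12.2]
contact_force: [-0.9, -0.3, 0.1]
finger_gap: 41.7
```

drive_tool(
  targets="140 0 0 -1.5 0 0 0;140 0 0 -4 0 0 0;140 -1 0 -8 0 0 0;140 -3 0 -12 0 0 0;140 -5 0 -12 0 0 0",
)

```text
time_s: 19.42
ee_pos: [471.4, 199.1, 226.6]
tcp_rot: [-180.0, -0.4, 12.2]
contact_force: [-0.4, -0.4, -0.8]
finger_gap: 41.0
```

drive_tool(
  targets="140 0 0 0 0 0 0;140 0 0 0 0 0 0;140 0 0 0 0 0 0",
)

```text
time_s: 19.8
ee_pos: [470.3, 197.5, 222.2]
tcp_rot: [-180.0, 0.0, 12.2]
contact_force: [-1.0, -0.6, 0.2]
finger_gap: 41.5
```

```bash
python3 - <<'E'
from h import *
s=sense();print(s["ee_pos"],s["contact_force"],s["finger_gap"])
c=cam("wrist");a=cam("scene")
print(proj(c,(568,218.5,127)))
cv2.imwrite("pics/w10.png",np.hstack([cv2.resize(c["color"][0:220,146:366],(400,400),interpolation=cv2.INTER_CUBIC),cv2.resize(a["color"][150:310,200:400],(400,400)[::1],interpolation=cv2.INTER_CUBIC)]))
E
```

```text
[470.343616   197.54654259 222.21580819] [-0.95108591 -0.55096092  0.18842969] 41.45463094026931
[254.47624648  74.21165551]
```

View pics/w10.png

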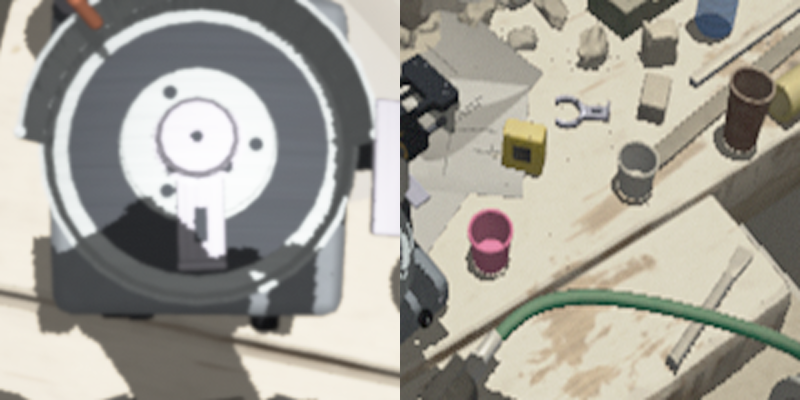

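The clip sits in the groove, with its tab pointing to the front at (200,220) in the left crop. The tape, white pot and beaker are all standing, and the gripper is clear. Handing in.

```bash
python3 -c "
from rig import hand_in;print(hand_in())"
```

```text
the job is handed in; nothing more can be done
None
```

The lap is fully home and the fitting clip is snapped into the groove above its hub. I handed the job in at about 20 s of the 59 s allowed.

- **Lap:** I pressed it down with both fingers straddling the spindle until it met a hard stop. The hub face was then at 98.1 mm against the nominal 98. It moved with about 8–10 N, and the wrist force briefly read 39 N vertically (about 43 N in total) at the stop. I took this to be outside the 40 N limit, because the fingertips were pressing and not the arm or gripper body.
- **Clip:** I took the smaller clip, measured at about 47 mm over the jaws with a 30 mm bore. It met about 15 N going in, the force then dropped away, and a further push met a firm stop at 12 N. That puts the bore within about 2 mm of the spindle axis. A small pull back to unload it moved it only 0.4 mm.
- **Final look:** After I let go, the clip stayed in place and the gripper was clear of everything. The beaker, white pot and tape measure were still standing.

The jaw spread itself could not be measured, because the spindle's end collar hides it. That the clip snapped home rests on the forces, the position and the pictures. No check failed or disagreed by more than 1–3 mm.

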